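# Hook the cover back on the water filter unit and click it shut

## Robot

A 6-joint arm with a two-finger parallel gripper is mounted at the origin on a cart in front of the work surface, level with it; the furniture and walls round the work are solid. World frame = base frame: x ahead of the robot, y to its left, z up, the work surface at z = 0. Lengths are in m, angles in rad, forces in N, time in s.
With the tool pointing down it reaches from about 0.325 to 0.775 m from the base axis. Payload 9.3 kg.
Tool frame: the origin (TCP) lies midway between the tips of the shut fingers; the grasp point (between the pads) lies 19 mm behind it; z points along the fingers, y is the direction in which the jaws open and shut (so a half turn about z gives the same grasp; the last joint's range is limited). The gripper opens to 85 mm and grips with 20 to 120 N. Pads are 22 mm wide; open, the fingers measure 114 mm over their backs; the gripper's body (76 mm by 85 mm) begins 54 mm behind the grasp point. The pads swing forward as they close: fully open they stand 13 mm farther back than shut.
Start: joints at [-1.435, 0.259, 0.021, 1.334, 0, 1.418], TCP at [0.157, -0.527, 0.231] pointing down, gripper open.
Joint ranges: [-3.04, 3.04], [-0.91, 1.82], [-1.04, 1.36], [-1.92, 1.95], [-1.52, 1.45], [-3.14, 3.14]. Speed limits (rad/s): [2.22, 2.22, 2.79, 3.14, 3.14, 3.14].

## Interface

Orientations are given as a unit quaternion [w, x, y, z].
In Python, from plant import bot, get_image, trace gives the robot as it stands. Calls block until the motion is done:
- bot.goto(position, orientation): joint-space move of the TCP to a pose.
- bot.movel(position, rot=None, max_speed=0.15, max_force=None): straight line of the TCP; rot=None keeps the orientation; max_speed is the mean speed in m/s. With max_force (N) it stops when the force on the tool has changed by that much, and returns True; else False.
- bot.goto_joints(angles): joint-space move.
- bot.set_gripper(opening): finger opening in m; the grip force is fixed at half the most; returns when the fingers have stopped.
- bot.wait(seconds).
- bot.solve_ik(position, orientation): joint angles nearest the present ones, or None.
- bot.sense(): the state.
- get_image(name): name is "scene" or "side" or "wrist"; returns a dict with "color" (384x512x3 uint8, red, green, blue), "K" (3x3 intrinsics, pixels), "origin" and "attitude" of the camera in the world. Camera axes: x right, y up, looking along -z (the intrinsics and any distortion apply to the point x, -y, -z); pixel columns grow to the right and rows downward; lengths in m; the calibration is good to about 2 mm. A picture is of the moment at which its call begins. There is no depth.
A pose or a line that the arm cannot do raises bot.IKError and nothing moves.
- bot.finish_job(): hands the job in, once; it reports no verdict.
Trained networks look in a picture, given as the dict that the camera call returned (one of the last four; its "shot" number tells which), for a name from the list of things; names that differ only in an ending like _2 or _b are one class to them, and where a whole thing is asked for, a point or a joint stands for the part that bears it (a point fixed in the world has none). Each returns a list of dicts, best first, with "score" (0 to 1); they miss things now and then, are a little off and sometimes report something else, mostly with a low value. They report only what shows in the picture. A call takes as long as a camera call.
- trace(picture, target): "pixels" (384x512 bool, what is visible of it) and "centre" ([column, row] in pixels, amid what is visible of it).
The state is a dict: "time": time; "joints": joint angles; "qd": joint speeds; "joint_efforts": joint torques, N m; "position": TCP position; "eef_rot": TCP orientation; "ft_force": force on the tool from outside, world axes, zero at the start; "ft_torque": the same for the moment, N m; "opening": finger opening in m.
Only numpy, scipy, OpenCV 4.12 (cv2) and the standard library are available. Lean on these libraries where they do the work, as an engineer would, in place of code of your own. Each camera call takes 0.05 s, during which the arm holds its last target.

## Task

Put the loose grey cover back on the open water filter unit: hold it at a tilt, hook its tongue under the unit's ledge, swing it down and gently press the other end home until the spring catch snaps over its edge. Never push hard on the unit, leave the cover lying flush and shut, and do not disturb the things standing round about.

Things in the scene. Friction and masses are not known exactly. Their poses are not given: they have to be found in the camera images.
- filter_unit: Fixed grey open-topped box, 166 (x) x 112 (y) x 86 mm; origin on the worktop under the bay's middle; z up. -x end (roughly towards the robot): ledge; +x end: steel catch (its housing x = 71 to 82, 96 mm high). Rims, ledge, cheeks and catch are one bay frame on a locked height adjuster: it may sit up to 8 mm above or below all heights given; find it by feel. Over 35 N on the unit is damage.
- seat (a point): Middle of the bay at the nominal height of the seat rims (75 mm over the worktop; the real rims up to 8 mm off); axes as the unit's. Rigid rims run along both sides (|y| 30 to 46) from x = -40 to +57; end wall at x = +57, 3 mm above them; cheeks at y = +-45, 9 mm above them. With the cover home its underside's centre lies over here, axes alike, cover_grip at x = -8, 26 mm above the rims.
- ledge_edge (a point): Middle of the lower corner of the ledge's free edge, nominal height: x = -57 from the seat, 7 mm above the rims; axes as the unit's. The ledge is 4 thick and reaches to -x to the front wall (inner face x = -69.5). From there to x = -40 there is no rim and the bay is free 40 mm down, so that a tongue tilted 15 to 30 degrees dips in under the ledge, over the rims' ends; it stops on the ledge's edge.
- catch (a joint): Travel of the sprung catch, m: 0 = at rest, up to 0.008 as its nose is pushed to +x. The nose (30 mm wide) overhangs a seated cover's +x edge by 3 mm; its steep ramp is 12 to 22 mm above the rims. A cover let down by its weight stops on the ramp, that end 10 to 15 mm too high; some 3 to 6 N on the thumb mark drives it past until the nose snaps out over it and it meets the rigid rims.
- cover_grip (a point): Centre of the loose grey cover (some 180 g), on its grip bar, 26 mm above its underside; axes as the cover's: x along it, tongue at -x, z up. Panel 110 (x) x 80 (y) x 10 mm, from x = -47 to +63 of here. The grip bar runs along y: 46 long, centred here, 14 thick (x), top 42 mm above the underside; grasp across its thickness. It starts flat, right side up, turned about a quarter turn.
- tongue (a point): Middle of the end of the cover's tongue; 59 mm to -x of cover_grip and 2 mm above the underside; axes as the cover's. The tongue is 60 wide (y) and 4 thick, level with the panel's underside, and stands out 12 mm beyond the panel's -x edge. Above that edge a stop rib, as wide as the panel and 5 thick (x), rises to 18 mm above the underside; it meets the ledge's edge (2 mm play when home).
- thumb_mark (a point): Dark round mark, 22 mm across, on the cover's top face (10 mm above its underside), 38 mm to +x of cover_grip: the place to press the cover home, beside the catch. Axes as the cover's.
- spice_mid (a point): Bystander: spice jar with red cap, 45 across, 106 high, upright; point half-way up.
- shaker_mid (a point): Bystander: glass salt shaker with metal top, 44 across, 90 high, upright; point half-way up.
- mug_mid (a point): Bystander: green mug, 65 x 94 x 52 high; point half-way up.

How it is judged:
By the outcome, as a careful person would: the job done as asked, in the order asked, and still so for the second after the job is handed in, with the robot touching nothing.
It also fails if it takes over 64 s, if anything falls off the work surface, if the arm or the gripper's body presses on something with over 40 N, if the wrist force passes 120 N, or if a joint passes its speed limit or range.

## Working session

There is one attempt and no reset: what is moved stays moved. The work goes in short steps, each a Python script; the robot and the scene stay as the last script left them, time stands still between calls to the robot, and variables do not carry over. Pictures are saved under pics/ and viewed, and the job is handed in when it is done.

```bash
ls; mkdir -p pics
cat > h.py <<'E'
from plant import bot,get_image,trace
import numpy as np, cv2
from scipy.spatial.transform import Rotation as R
def save(im,name,mask=None):
    c=im["color"][:,:,::-1].copy()
    cv2.imwrite("pics/"+name+".png",c)
E
python3 - <<'E'
from h import *
s=bot.sense();print(s)
for n in ["scene","side","wrist"]:
    im=get_image(n);save(im,n+"0");print(n,im["K"],im["origin"],im["attitude"],[k for k in im])
    for t in ["filter_unit","cover_grip","thumb_mark","spice_mid","shaker_mid","mug_mid","catch"]:
        try: print(t,[(round(d["score"],2),np.round(d["centre"]),d["pixels"].sum()) for d in trace(im,t)][:3])
        except Exception as e: print(t,e)
E
```

```text
pics
{'time': 0.0, 'joints': array([-1.43457441e+00,  2.59206501e-01,  2.07636887e-02,  1.33370984e+00,
       -8.12225580e-06,  1.41819227e+00]), 'qd': array([ 1.22577501e-04, -2.03446992e-04, -3.83236517e-04, -7.09993310e-05,
        9.04660407e-04, -1.35192326e-03]), 'joint_efforts': array([ 1.91469708e-04, -5.55638230e+01,  3.44535363e+01,  1.35811933e-02,
       -3.56958953e-04, -7.91641526e-06]), 'position': array([ 0.15660712, -0.52693812,  0.23065916]), 'eef_rot': array([-6.78174945e-04,  9.89590326e-01,  1.43911521e-01,  1.49383880e-06]), 'ft_force': array([0.30966782, 0.10686193, 1.0864429 ]), 'ft_torque': array([ 0.04784918, -0.00618279,  0.0311303 ]), 'opening': 0.08565717993992335}
scene [[405.92774682   0.         248.57584551]
 [  0.         405.92774682 189.86029585]
 [  0.           0.           1.        ]] [-0.0806036   0.89844725  0.61727913] [-0.26088069 -0.16271206  0.50688847  0.80531369] ['color', 'K', 'origin', 'attitude', 'shot']
filter_unit [(0.98, array([200., 231.]), np.int64(3286))]
cover_grip [(0.77, array([308., 206.]), np.int64(580)), (0.58, array([19
[... 642 characters left out ...]
[299., 196.]), np.int64(451))]
thumb_mark [(0.85, array([303., 194.]), np.int64(487))]
spice_mid [(0.79, array([195., 277.]), np.int64(539))]
shaker_mid [(0.74, array([203., 199.]), np.int64(266)), (0.48, array([195., 276.]), np.int64(534))]
mug_mid [(0.76, array([305., 151.]), np.int64(230))]
catch [(0.39, array([204., 218.]), np.int64(39))]
wrist [[297.69343864   0.         256.46743212]
 [  0.         297.69343864 187.18562328]
 [  0.           0.           1.        ]] [ 0.22432919 -0.50645739  0.37497805] [ 0.79371354 -0.11281519  0.08415474 -0.59178504] ['color', 'K', 'origin', 'attitude', 'shot']
filter_unit []
cover_grip []
thumb_mark []
spice_mid []
shaker_mid []
mug_mid []
catch []
```

View pics/scene0.png

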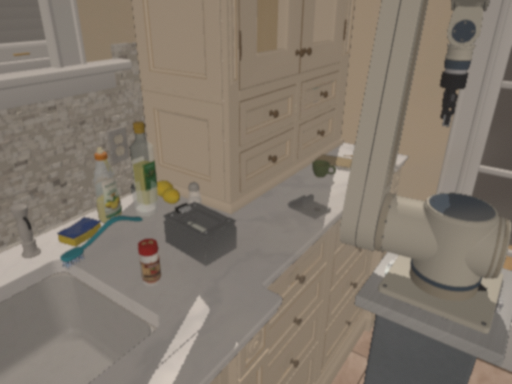

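View pics/side0.png

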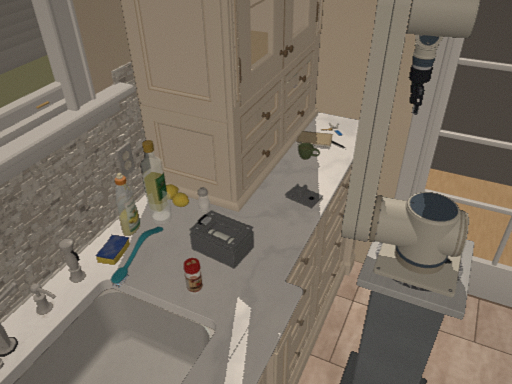

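```bash
cat >> h.py <<'E'
def cam(im):
    q=im["attitude"];Rm=R.from_quat([q[1],q[2],q[3],q[0]]).as_matrix();return Rm,np.array(im["origin"]),im["K"]
def proj(im,P):
    Rm,o,K=cam(im);p=(np.atleast_2d(P)-o)@Rm
    return np.c_[K[0,0]*p[:,0]/-p[:,2]+K[0,2],K[1,1]*-p[:,1]/-p[:,2]+K[1,2]]
def back(im,uv,z):
    Rm,o,K=cam(im);d=Rm@np.array([(uv[0]-K[0,2])/K[0,0],-(uv[1]-K[1,2])/K[1,1],-1]);return o+d*(z-o[2])/d[2]
E
python3 - <<'E'
from h import *
im=get_image("scene");im2=get_image("side")
for t,z in [("filter_unit",.06),("cover_grip",.015),("spice_mid",.053),("shaker_mid",.045),("mug_mid",.026)]:
    for i in(im,im2):
        r=trace(i,t)
        if r: print(t,r[0]["score"],np.round(back(i,r[0]["centre"],z),3))
# upscaled crops
c=cv2.resize(im["color"][120:300,110:350,::-1],None,fx=3.3,fy=3.3,interpolation=cv2.INTER_CUBIC);cv2.imwrite("pics/sc_crop.png",c)
c=cv2.resize(im2["color"][130:300,150:350,::-1],None,fx=3.5,fy=3.5,interpolation=cv2.INTER_CUBIC);cv2.imwrite("pics/sd_crop.png",c)
E
```

```text
filter_unit 0.85 [0.546 0.237 0.06 ]
filter_unit 0.91 [0.567 0.222 0.06 ]
cover_grip 0.89 [ 0.427 -0.135  0.015]
cover_grip 0.83 [ 0.435 -0.136  0.015]
spice_mid 0.69 [0.576 0.396 0.053]
spice_mid 0.73 [0.568 0.397 0.053]
shaker_mid 0.71 [0.741 0.047 0.045]
shaker_mid 0.8 [0.736 0.085 0.045]
mug_mid 0.5 [ 0.554 -0.431  0.026]
mug_mid 0.78 [ 0.527 -0.43   0.026]
```

View pics/sc_crop.png

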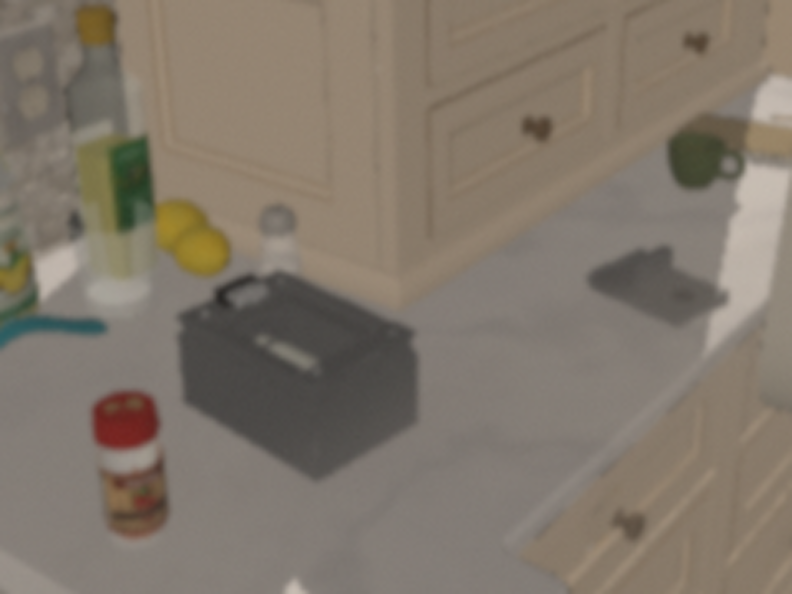

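View pics/sd_crop.png

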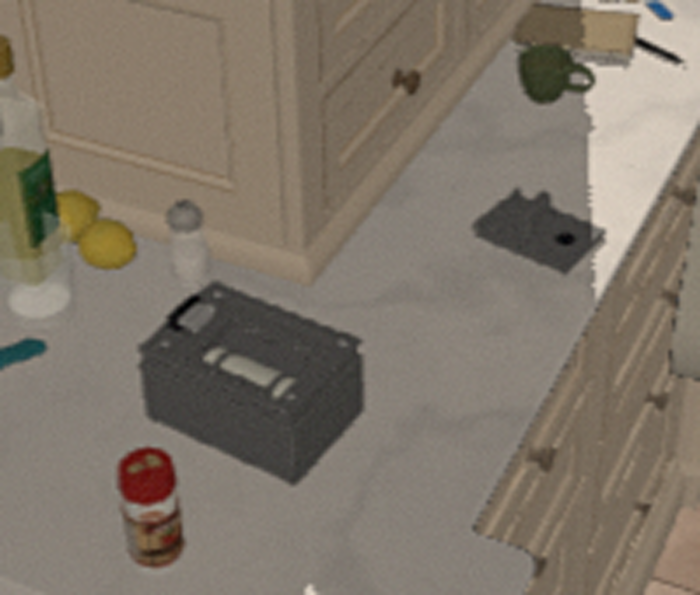

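Run:
```python
from h import *
im=get_image("scene");im2=get_image("side")
for p in [(231,212),(340,144)]: print(back(im,p,0).round(3))
for p in [(238,211),(300,131)]: print(back(im2,p,0).round(3))
# thumb, corners of cover
for p in [(150+565/3.5,130+238/3.5),(150+475/3.5,130+230/3.5),(150+605/3.5,130+238/3.5),(150+565/3.5,130+272/3.5)]: print(back(im2,p,0.01).round(3))
# unit top corners side
for p in [(150+140/3.5,130+350/3.5),(150+212/3.5,130+283/3.5),(150+362/3.5,130+345/3.5),(150+290/3.5,130+405/3.5)]: print('u',back(im2,p,0.086).round(3))
s=bot.sense();w=get_image("wrist");Rm,o,K=cam(w);q=s["eef_rot"];T=R.from_quat([q[1],q[2],q[3],q[0]]).as_matrix()
print(T.T@(o-s["position"]),T.T@Rm)
```

```text
[0.62  0.019 0.   ]
[ 0.615 -0.786  0.   ]
[0.616 0.024 0.   ]
[ 0.626 -0.609  0.   ]
[ 0.402 -0.143  0.01 ]
[ 0.492 -0.117  0.01 ]
[ 0.365 -0.16   0.01 ]
[ 0.383 -0.09   0.01 ]
u [0.656 0.262 0.086]
u [0.645 0.154 0.086]
u [0.481 0.174 0.086]
u [0.503 0.268 0.086]
[ 0.07080226 -0.00064018 -0.14368794] [[ 6.15466412e-04  9.60379258e-01  2.78695716e-01]
 [ 9.99999803e-01 -6.24591702e-04 -5.60517279e-05]
 [ 1.20240115e-04  2.78695696e-01 -9.60379453e-01]]
```

```bash
cat >> h.py <<'E'
def Q(Rm): q=R.from_matrix(Rm).as_quat(); return np.array([q[3],q[0],q[1],q[2]])
def M(q): return R.from_quat([q[1],q[2],q[3],q[0]]).as_matrix()
def down(psi):  # tool z down, y along heading psi (deg)
    a=np.radians(psi); y=np.array([np.cos(a),np.sin(a),0]);z=np.array([0,0,-1.]);return np.c_[np.cross(y,z),y,z]
def tilted(psi_u,th,flip): # cover heading psi_u, tongue-low tilt th deg ; tool y = +-cover x
    C=R.from_euler('ZY',[psi_u,-th],degrees=True).as_matrix()
    return C@np.array([[0,1,0],[1,0,0],[0,0,-1.]]) @ (np.diag([-1,-1,1]) if flip else np.eye(3)), C
E
python3 - <<'E'
from h import *
for f in (0,1):
    for nm,p,psi in (("cov",[.43,-.135,.02],166),("cov",[.43,-.135,.15],166),("unit",[.56,.22,.2],-5)):
        T,_=tilted(psi,0,f); q=bot.solve_ik(p,Q(T)); print(f,nm,None if q is None else np.round(q,2))
    for th in(10,20,30):
        for z in (.1,.13,.25):
            T,_=tilted(-5,th,f); q=bot.solve_ik([.55,.22,z],Q(T)); print(f,th,z,None if q is None else np.round(q,2))
E
```

```text
0 cov [-0.49  0.27 -0.57  0.74  0.   -1.82]
0 cov [-0.49  0.13 -0.36  1.08  0.   -1.82]
0 unit [0.23 0.36 0.08 1.3  0.   1.89]
0 10 0.1 [ 0.27  0.3  -0.28  0.82 -0.06  1.92]
0 10 0.13 [ 0.27  0.28 -0.23  0.9  -0.06  1.92]
0 10 0.25 [ 0.27  0.22  0.    1.19 -0.06  1.92]
0 20 0.1 [ 0.3   0.23 -0.44  0.58 -0.13  1.94]
0 20 0.13 [ 0.3   0.2  -0.39  0.66 -0.13  1.94]
0 20 0.25 [ 0.3   0.13 -0.16  0.96 -0.13  1.94]
0 30 0.1 [ 0.34  0.18 -0.59  0.31 -0.21  1.95]
0 30 0.13 [ 0.34  0.14 -0.55  0.4  -0.21  1.95]
0 30 0.25 [ 0.34  0.05 -0.32  0.72 -0.21  1.95]
1 cov [-0.49  0.27 -0.57  0.74  0.    1.32]
1 cov [-0.49  0.13 -0.36  1.08  0.    1.32]
1 unit [ 0.23  0.36  0.08  1.3   0.   -1.25]
1 10 0.1 [ 0.27  0.3  -0.28  0.82 -0.06 -1.22]
1 10 0.13 [ 0.27  0.28 -0.23  0.9  -0.06 -1.22]
1 10 0.25 [ 0.27  0.22  0.    1.19 -0.06 -1.22]
1 20 0.1 [ 0.3   0.23 -0.44  0.58 -0.13 -1.2 ]
1 20 0.13 [ 0.3   0.2  -0.39  0.66 -0.13 -1.2 ]
1 20 0.25 [ 0.3   0.13 -0.16  0.96 -0.13 -1.2 ]
1 30 0.1 [ 0.34  0.18 -0.59  0.31 -0.21 -1.19]
1 30 0.13 [ 0.34  0.14 -0.55  0.4  -0.21 -1.19]
1 30 0.25 [ 0.34  0.05 -0.32  0.72 -0.21 -1.19]
```

Run:
```python
from h import *
T,_=tilted(166,0,1); bot.goto([.43,-.135,.17],Q(T)); 
im=get_image("wrist");save(im,"w_cov");np.savez("w_cov.npz",**im); print(bot.sense()["time"],bot.sense()["position"])
for t in["cover_grip","thumb_mark"]: print([(d["score"],d["centre"],d["pixels"].sum()) for d in trace(im,t)])
T,_=tilted(-5,0,1); bot.goto([.55,.22,.24],Q(T))
im=get_image("wrist");save(im,"w_unit");np.savez("w_unit.npz",**im);print(bot.sense()["time"],bot.sense()["position"])
for t in["filter_unit","catch"]: print([(d["score"],d["centre"],d["pixels"].sum()) for d in trace(im,t)])
```

```text
3.7583 [ 0.43003841 -0.13585381  0.1700328 ]
[(0.86, [262.8, 178.8], np.int64(8309))]
[(0.79, [267.2, 181.3], np.int64(8287))]
6.1 [0.55005287 0.21955145 0.23994131]
[(0.72, [234.2, 163.0], np.int64(17851))]
[(0.67, [172.9, 169.8], np.int64(655))]
```

View pics/w_cov.png

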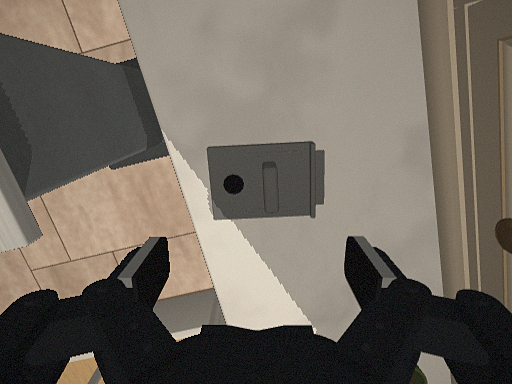

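View pics/w_unit.png

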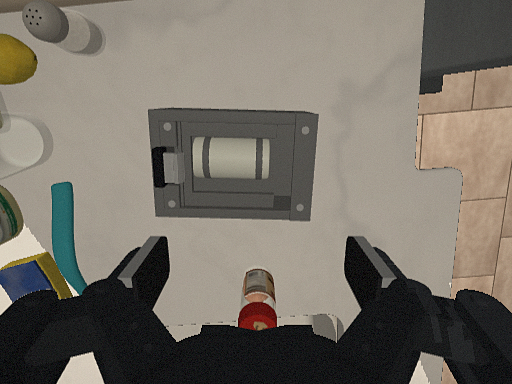

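Run:
```python
import cv2
a=cv2.imread("pics/w_cov.png");cv2.imwrite("pics/z1.png",cv2.resize(a[130:230,195:335],None,fx=5.7,fy=5.7,interpolation=cv2.INTER_CUBIC))
a=cv2.imread("pics/w_unit.png");cv2.imwrite("pics/z2.png",cv2.resize(a[95:235,140:330],None,fx=4.2,fy=4.2,interpolation=cv2.INTER_CUBIC))
```

```text
(no output)
```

View pics/z1.png

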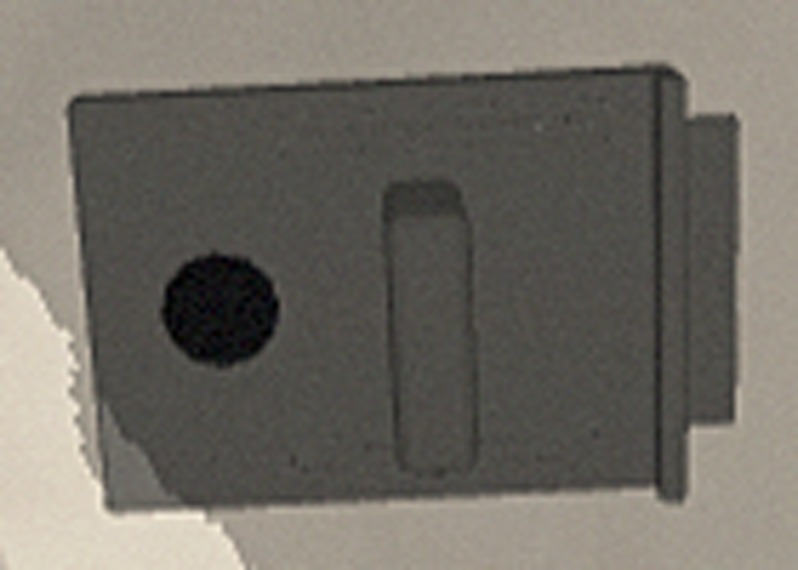

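View pics/z2.png

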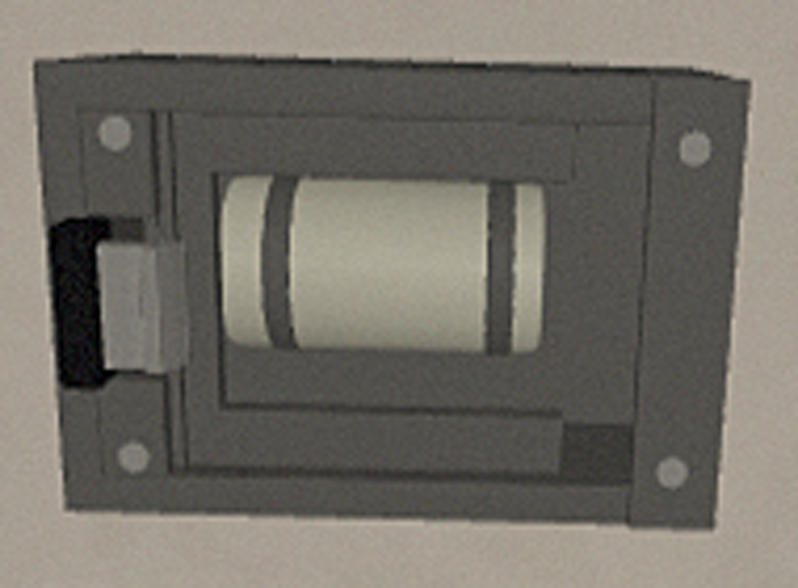

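```bash
cat > fit.py <<'E'
from h import *
from scipy.optimize import least_squares
def load(n): d=np.load(n); return {k:d[k] for k in d}
def fit(im,px,P,x0,free_h):
    P=np.array(P)/1000.
    def W(v):
        c,s=np.cos(v[2]),np.sin(v[2]); h=v[3] if free_h else 0
        return np.c_[v[0]+c*P[:,0]-s*P[:,1],v[1]+s*P[:,0]+c*P[:,1],P[:,2]+h]
    f=lambda v:(proj(im,W(v))-px).ravel()
    r=least_squares(f,x0,loss='soft_l1'); return r.x,f(r.x).reshape(-1,2)
im=load("w_cov.npz")
px=np.array([(221,310),(108,512),(428,217),(440,474),(738,117),(732,424),(684,500),(660,498)])/5.7+[195,130]
P=[(38,0,10),(63,40,10),(0,-23,42),(0,23,42),(-59,-30,4),(-59,30,4),(-47,40,18),(-42,40,18)]
v,e=fit(im,px,P,[.43,-.135,2.9],False);print(v,np.degrees(v[2]));print(e.round(1))
im=load("w_unit.npz")
px=np.array([(35,62),(749,80),(715,528),(67,512),(562,412),(573,182)])/4.2+[140,95]
P=[(83,-56,86),(-83,-56,86),(-83,56,86),(83,56,86),(-40,30,75),(-40,-30,75)]
v,e=fit(im,px,P,[.56,.22,0,0],True);print(v,np.degrees(v[2]));print(e.round(1))
E
python3 fit.py
```

```text
[ 0.44055701 -0.15003558  2.94930792] 168.98289617116976
[[-0.1 -0.4]
 [-0.3  0.4]
 [-0.1 -0.7]
 [-0.3  0.3]
 [ 0.  -0.4]
 [ 0.5 -0.1]
 [ 0.4  0.3]
 [-0.1  0.9]]
[ 0.57246098  0.21358225 -0.1126935  -0.00094728] -6.456862078505456
[[ 0.3 -0.2]
 [ 1.  -0.2]
 [ 0.4 -0.1]
 [ 0.6  0.2]
 [-2.6  0.5]
 [-2.9 -0.1]]
```

```bash
cat >> fit.py <<'E'
print('---')
def inv(uv,z):
    w=back(im,np.array(uv)/4.2+[140,95],z/1000); c,s=np.cos(v[2]),np.sin(v[2]); d=(w[:2]-v[:2])*1000
    return np.round([c*d[0]+s*d[1],-s*d[0]+c*d[1]],1)
for n,uv,z in [("rimend",(562,412),75),("rimend",(573,182),75),("ledge",(655,80),86),("ledge",(632,525),86),("ledge mid",(642,300),86),
  ("cheek+",(400,478),84),("cheek-",(400,118),84),("endwall?",(155,112),78),("ew2",(172,112),78),("ew3",(185,470),78),("ew4",(170,470),78),("hous tl",(50,222),96),("hous bl",(62,388),96),("hous br",(102,385),96),("nose tip top",(187,370),90),("nosetip",(180,242),90),("rim inner+",(400,408),75),("rim inner -",(400,178),75)]:
    print(n,inv(uv,z))
print(load("w_unit.npz")["origin"])
E
python3 fit.py | sed -n '/---/,$p'
```

```text
---
rimend [-42.7  29. ]
rimend [-43.  -30.1]
ledge [-60.1 -55.3]
ledge [-61.1  55.4]
ledge mid [-60.2  -3.4]
cheek+ [-1.5 44.8]
cheek- [ -1.1 -45.1]
endwall? [ 57.9 -44.6]
ew2 [ 53.9 -44.7]
ew3 [54.7 46.3]
ew4 [58.6 46.3]
hous tl [ 78.7 -20.4]
hous bl [78.7 19.5]
hous br [69.1 18.5]
nose tip top [50.1 15.9]
nosetip [ 50.4 -15.5]
rim inner+ [-0.8 29. ]
rim inner - [ -0.5 -30. ]
[0.54369741 0.14975173 0.38362007]
```

```bash
cat >> fit.py <<'E'
print('===')
px=np.array([(562,412),(573,182),(655,80),(632,525),(172,112),(185,470),(50,222),(62,388),(102,385)])/4.2+[140,95]
P=[(-40,30,75),(-40,-30,75),(-57,-56,86),(-57,56,86),(57,-45,78),(57,45,78),(82,-20,96),(82,20,96),(71,19,96)]
for k in range(2):
    v,e=fit(im,px,P,[.56,.22,0,0],k==0);print(v,np.degrees(v[2]));print(e.round(1))
E
python3 fit.py | sed -n '/===/,$p'
```

```text
===
[ 5.69503177e-01  2.13827786e-01 -1.13933227e-01 -1.53380969e-04] -6.52789303720503
[[ 0.2  0.8]
 [ 0.   0. ]
 [-0.1 -0.8]
 [-1.2  0.4]
 [-0.1 -0.5]
 [ 0.5 -1.3]
 [-0.2  0.2]
 [-0.2  0.3]
 [ 1.1  0.3]]
[ 0.56948077  0.21379927 -0.11389068  0.        ] -6.525455157624125
[[ 0.2  0.8]
 [ 0.1  0. ]
 [-0.  -0.8]
 [-1.1  0.4]
 [-0.1 -0.5]
 [ 0.5 -1.2]
 [-0.3  0.2]
 [-0.3  0.3]
 [ 1.1  0.3]]
```

```bash
cat >> h.py <<'E'
U0=np.array([0.5695,0.2138,0]);PSI=-6.53
RU=R.from_euler('z',PSI,degrees=True).as_matrix()
def u2w(x,y,z): return U0+RU@(np.array([x,y,z])/1000)
E
python3 - <<'E'
from h import *
T,_=tilted(PSI,0,1)
bot.set_gripper(0.0)
bot.goto(u2w(10,29,105),Q(T))
s=bot.sense();print(s["time"],s["position"],s["ft_force"],s["opening"])
r=bot.movel(u2w(10,29,60),max_speed=0.015,max_force=2.5)
s=bot.sense();print(r,s["time"],s["position"],s["ft_force"],RU.T@(s["position"]-U0)*1000)
bot.movel(u2w(10,29,120),max_speed=0.15)
E
```

```text
7.5833 [0.58303901 0.24152711 0.10595727] [ 0.63414907 -0.09553032  0.65655925] -5.019742424420076e-05
True 9.4083 [0.58275653 0.2415095  0.07609977] [-0.15091065  0.42524805  5.94009551] [10.01930349 29.03731245 76.09976763]
```

Run:
```python
from h import *
T,_=tilted(168.98,0,1); p=np.array([.44056,-.15004,0])
T0,_=tilted(100,0,1)
bot.goto([.42,.05,.2],Q(T0))
bot.set_gripper(0.042)
bot.goto(p+[0,0,.09],Q(T))
r=bot.movel(p+[0,0,.015],max_speed=0.08,max_force=5)
s=bot.sense();print(r,s["time"],s["position"],s["ft_force"])
im=get_image("wrist");save(im,"w_pre")
bot.set_gripper(0.0)
s=bot.sense();print(s["time"],s["position"],s["ft_force"],s["opening"])
im=get_image("wrist");save(im,"w_grip")
bot.movel(p+[0,0,.12],max_speed=0.12)
s=bot.sense();print(s["time"],s["position"],s["ft_force"],s["opening"],Q(M(s["eef_rot"]))-Q(T))
im=get_image("wrist");save(im,"w_held");np.savez("w_held.npz",**im)
np.savez("held_tool.npz",p=s["position"],q=s["eef_rot"])
```

```text
False 16.2667 [ 0.44082356 -0.15015939  0.015367  ] [ 0.05001796 -0.76255764  0.88165615]
16.6833 [ 0.44082694 -0.15019832  0.01547274] [-0.76892557  0.23744972  4.94160652] 0.012447475995464516
17.7583 [ 0.44015834 -0.14980081  0.11930467] [-0.52007585  0.1481026  -2.85693759] 0.013051694916713671 [-5.65595129e-04 -5.96899522e-06  6.95193150e-06 -2.25651176e-04]
```

View pics/w_grip.png

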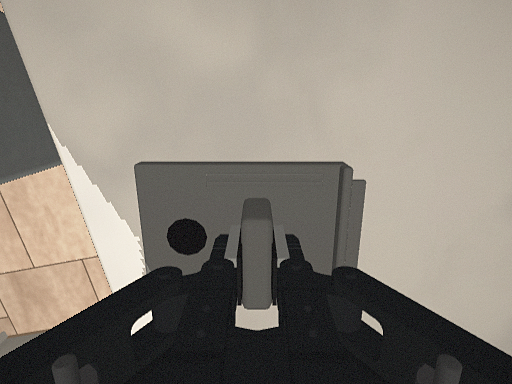

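View pics/w_held.png

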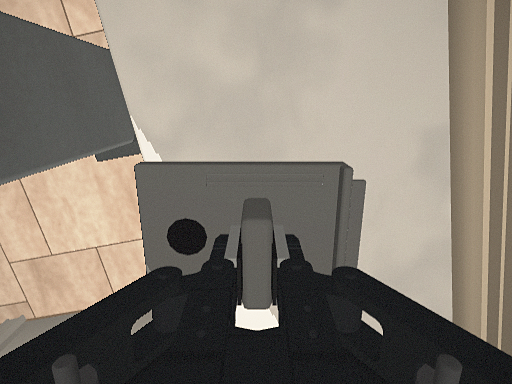

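Run:
```python
import numpy as np,cv2
from h import *
d=np.load("w_held.npz");im={k:d[k] for k in d};t=np.load("held_tool.npz")
T=M(t["q"]);
# assumed: tool y=-cover x, cover grip-underside frame
P=np.array([(38,0,10),(63,-40,0),(63,-40,10),(-59,-30,4),(-47,-40,18),(-42,-40,18),(0,-23,42)])/1000.
_,C=tilted(168.98,0,1)
W=t["p"]+ (P-[0,0,.0154])@C.T
uv=proj(im,W);print(uv.round(1))
c=im["color"][:,:,::-1].copy();c=cv2.resize(c[150:320,120:380],None,fx=3,fy=3,interpolation=cv2.INTER_CUBIC)
for u in uv: cv2.circle(c,tuple(int(a) for a in ((u-[120,150])*3+1).round()),3,(0,0,255),1)
cv2.imwrite("pics/chk.png",c)
```

```text
[[187.5 236.3]
 [140.9 160.8]
 [133.5 164.6]
 [366.4 180.7]
 [354.  168.2]
 [343.7 168.2]
 [256.9 219.7]]
```

View pics/chk.png

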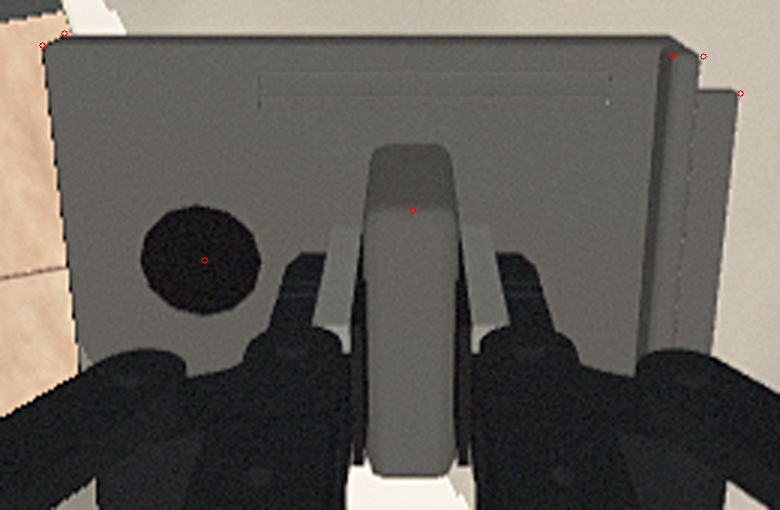

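```bash
cat >> h.py <<'E'
ZR=76.2
def cpose(th,dx=0.,dz=0.,piv=(-49.5,6.3),ht=15.4):
    T,C=tilted(PSI,th,1)
    w=u2w(-57+dx,0,ZR+7+dz)+C@(np.array([-piv[0],0,ht-piv[1]])/1000)
    return w,Q(T)
def loc(s,th,piv=(-49.5,6.3),ht=15.4):
    T,C=tilted(PSI,th,1)
    return RU.T@(s["position"]-C@(np.array([-piv[0],0,ht-piv[1]])/1000)-U0)*1000-[-57,0,ZR+7]
E
python3 - <<'E'
from h import *
p,q=cpose(22,14,45)
bot.goto([.42,.10,.25],q)
bot.goto(p,q)
s=bot.sense();print(s["time"],s["ft_force"],loc(s,22))
im=get_image("side");save(im,"s_pre")
p,q=cpose(22,12,8); bot.movel(p,rot=q,max_speed=.1,max_force=8)
s=bot.sense();print(s["time"],s["ft_force"],loc(s,22))
im=get_image("side");save(im,"s_pre2"); cv2.imwrite("pics/s_pre2c.png",cv2.resize(im["color"][170:290,150:300,::-1],None,fx=5,fy=5,interpolation=cv2.INTER_CUBIC))
im=get_image("wrist");save(im,"w_pre2")
E
```

```text
20.9083 [-0.63412174  0.61641353 -0.99066528] [13.59711756 -0.51003274 45.25486216]
21.475 [-0.52696743 -0.08493598 -1.25807035] [12.19709312 -0.26908653  9.00398384]
```

View pics/s_pre2c.png

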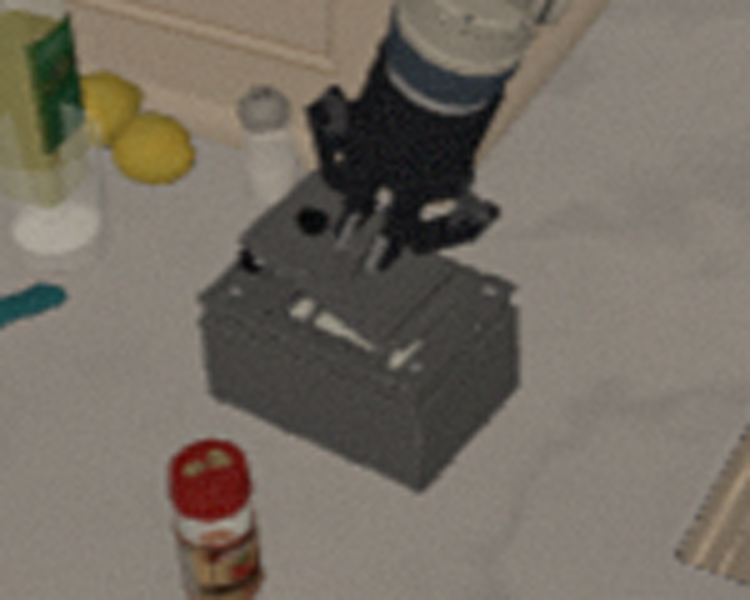

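View pics/w_pre2.png

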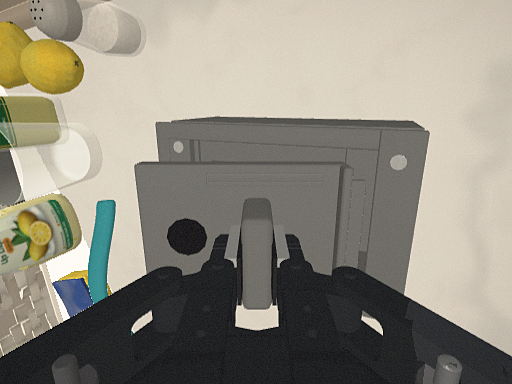

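Run:
```python
from h import *
p,q=cpose(22,12,-0.5); r=bot.movel(p,rot=q,max_speed=.03,max_force=4)
s=bot.sense();print(r,s["time"],s["ft_force"],loc(s,22))
if not r:
    p,q=cpose(22,-4,-0.5); r=bot.movel(p,rot=q,max_speed=.02,max_force=3)
    s=bot.sense();print(r,s["time"],s["ft_force"],loc(s,22))
im=get_image("wrist");save(im,"w_hook")
```

```text
False 22.0083 [ 0.08044287 -0.73746511 -1.8283194 ] [11.86899984 -0.01702353 -0.7962642 ]
True 22.6333 [ 2.6375527  -0.52138852  2.44100644] [-0.3908342  -0.00306001 -0.31346731]
```

View pics/w_hook.png

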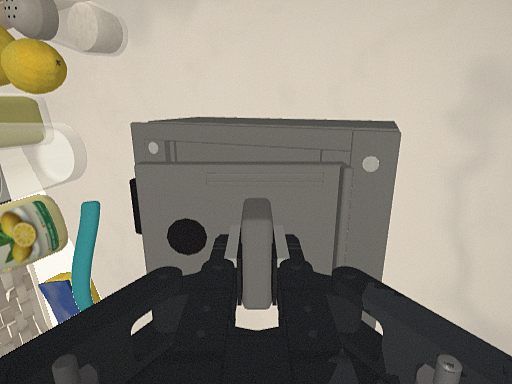

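Run:
```python
from h import *
p,q=cpose(22,.5,-0.3); bot.movel(p,rot=q,max_speed=.02)
s=bot.sense();print(s["time"],s["ft_force"],loc(s,22))
for th in (17,13,10,8.5):
    p,q=cpose(th,.4,-0.3); r=bot.movel(p,rot=q,max_speed=.02,max_force=5)
    s=bot.sense();print(th,r,s["time"],s["ft_force"],s["ft_torque"],loc(s,th))
    if r: break
im=get_image("wrist");save(im,"w_sw")
im=get_image("side");cv2.imwrite("pics/s_sw.png",cv2.resize(im["color"][170:290,150:300,::-1],None,fx=5,fy=5,interpolation=cv2.INTER_CUBIC))
```

```text
22.9333 [ 0.26444163 -0.00889433 -1.62521989] [-0.01729185 -0.17372459 -0.89423647]
17 False 23.3 [ 0.13528855 -0.82614556 -1.82274015] [ 0.06510257  0.40861996 -0.03373905] [ 0.42041568 -0.23202589 -0.92782429]
13 False 23.625 [-0.4160789  -0.62183263 -1.67717536] [-0.01797383  0.27692162 -0.02510202] [ 0.14190775 -0.17298269 -0.76963266]
10 False 23.9083 [-0.04092525  0.09183592 -0.92421462] [0.01699146 0.21333235 0.04615031] [ 0.17720401 -0.08163565 -0.57270866]
8.5 False 24.1583 [ 0.75017934 -0.57102604 -1.34510826] [ 0.0190599   0.18179185 -0.00760952] [ 0.1991679  -0.01647164 -0.41669485]
```

View pics/w_sw.png

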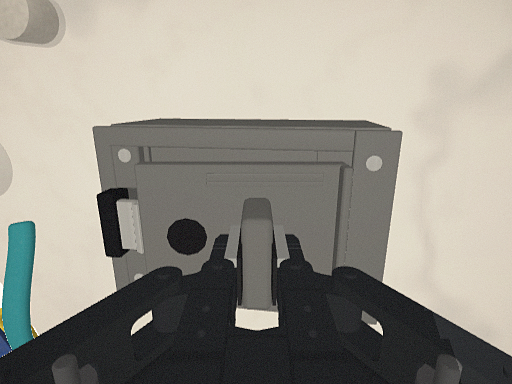

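View pics/s_sw.png

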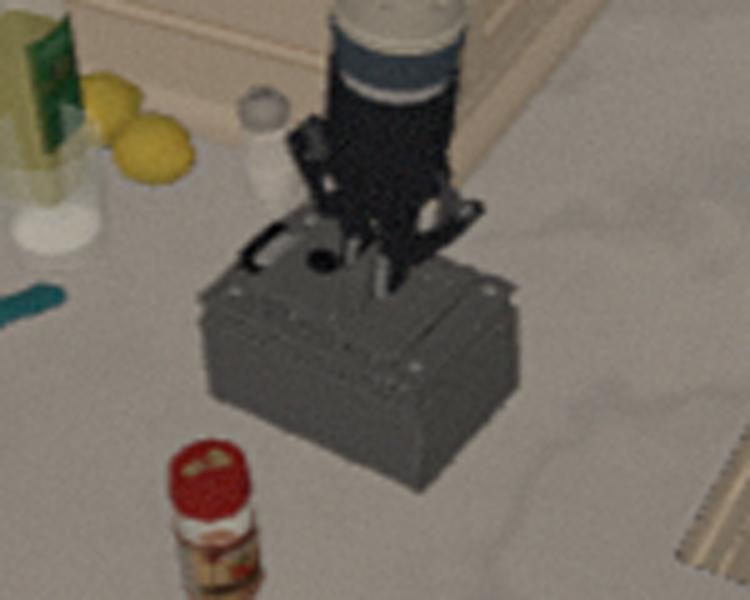

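Run:
```python
from h import *
for th in (7.5,6.5,5.7):
    p,q=cpose(th,.3,-0.3); r=bot.movel(p,rot=q,max_speed=.015,max_force=3)
    s=bot.sense();print(th,r,s["time"],s["ft_force"],s["ft_torque"],loc(s,th))
    if r: break
bot.set_gripper(0.036)
s=bot.sense();print(s["time"],s["ft_force"],s["opening"])
T=M(s["eef_rot"])
bot.movel(s["position"]-T[:,2]*.06,max_speed=.12)
im=get_image("wrist");save(im,"w_rel")
print(bot.sense()["time"])
```

```text
7.5 False 24.5083 [-1.28446383  0.5477705   0.29401082] [0.07063416 0.38779075 0.03154436] [ 0.25856678  0.04333767 -0.22342429]
6.5 False 24.7583 [-1.70992049  0.7631868   1.361008  ] [0.09601265 0.28636336 0.04545765] [ 0.43638922  0.06927377 -0.25599509]
5.7 False 25.0083 [-1.78838519  0.54270435  1.56510418] [0.14537915 0.27874045 0.03279123] [ 0.42468894  0.02720669 -0.27790877]
25.3583 [-0.48494749  1.12390021  0.46222824] 0.03602996944798187
26.0583
```

View pics/w_rel.png

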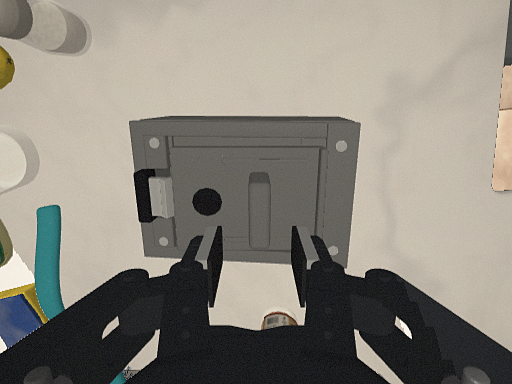

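Run:
```python
from h import *
bot.set_gripper(0.0)
best=None
for psi in (PSI+90,PSI-90):
    q=bot.solve_ik(u2w(30,0,110),Q(down(psi)))
    if q is None: continue
    if best is None or abs(q[5]-bot.sense()["joints"][5])<best[0]: best=(abs(q[5]-bot.sense()["joints"][5]),psi)
print(best); q=Q(down(best[1]))
bot.goto(u2w(30,0,130),q); bot.movel(u2w(30,0,106),max_speed=.1,max_force=6)
s=bot.sense();print(s["time"],s["ft_force"],RU.T@(s["position"]-U0)*1000)
z=104
f0=s["ft_force"][2]
while z>=84:
    r=bot.movel(u2w(30,0,z),max_speed=.012,max_force=10)
    s=bot.sense();print(z,r,round(s["time"],2),s["ft_force"].round(1),(RU.T@(s["position"]-U0)*1000).round(2))
    if r or s["ft_force"][2]-f0>11: break
    z-=2 if z>96 else 1
im=get_image("wrist");save(im,"w_press")
```

```text
(np.float64(1.5313878480426384), 83.47)
28.25 [-0.15148643 -0.12583501  0.39437502] [ 2.96995415e+01 -6.52786466e-02  1.05852863e+02]
104 False 28.57 [ 0.1  0.7 -0.2] [3.0120e+01 2.0000e-02 1.0432e+02]
102 False 28.88 [-0.4 -0.2  0.6] [ 2.9960e+01 -2.0000e-02  1.0191e+02]
100 False 29.2 [0.5 0.8 0.4] [ 2.992e+01 -1.000e-02  9.986e+01]
98 False 29.52 [-0.3 -0.8 -0. ] [ 2.995e+01 -1.000e-02  9.789e+01]
96 False 29.83 [0.5 0.6 0.4] [ 2.996e+01 -3.000e-02  9.593e+01]
95 False 30.08 [0.2 0.  0.3] [2.995e+01 1.000e-02 9.490e+01]
94 False 30.33 [-0.9 -0.4 -0.1] [ 2.996e+01 -2.000e-02  9.390e+01]
93 False 30.58 [-0.2  0.7 -0.2] [ 2.997e+01 -2.000e-02  9.293e+01]
92 False 30.83 [ 0.3  0.4 -0.4] [ 2.996e+01 -3.000e-02  9.192e+01]
91 False 31.08 [-0.4 -0.  -0.1] [ 2.993e+01 -3.000e-02  9.089e+01]
90 False 31.33 [ 0.9 -0.1  0.4] [ 3.000e+01 -2.000e-02  8.994e+01]
89 False 31.58 [-0.3  0.1 -0.1] [ 2.995e+01 -1.000e-02  8.891e+01]
88 False 31.83 [-0.4 -0.5 -0. ] [30.03  0.   87.94]
87 False 32.08 [-0.2  0.8  0.3] [ 2.992e+01 -5.000e-02  8.686e+01]
86 False 32.33 [-0.2  1.1  0.8] [3.006e+01 6.000e-02 8.616e+01]
85 False 32.58 [-3.2 -0.5 10.2] [3.009e+01 4.000e-02 8.608e+01]
84 False 32.83 [-5.7 -1.3 17.8] [3.013e+01 6.000e-02 8.605e+01]
```

View pics/w_press.png

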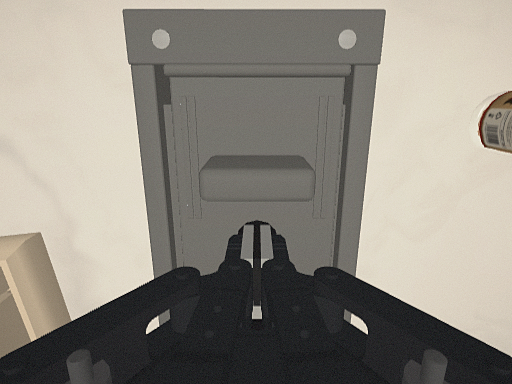

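Run:
```python
from h import *
bot.movel(u2w(30,0,130),max_speed=.12)
T,_=tilted(PSI,0,1)
bot.goto(u2w(40,-10,190),Q(T))
im=get_image("wrist");save(im,"w_chk");np.savez("w_chk.npz",**im)
print(bot.sense()["time"])
c=im["color"][:,:,::-1]
cv2.imwrite("pics/w_chkc.png",cv2.resize(c[80:260,150:400],None,fx=3.2,fy=3.2,interpolation=cv2.INTER_CUBIC))
im=get_image("side");cv2.imwrite("pics/s_chk.png",cv2.resize(im["color"][170:290,150:300,::-1],None,fx=5,fy=5,interpolation=cv2.INTER_CUBIC))
```

```text
34.8833
```

View pics/w_chk.png

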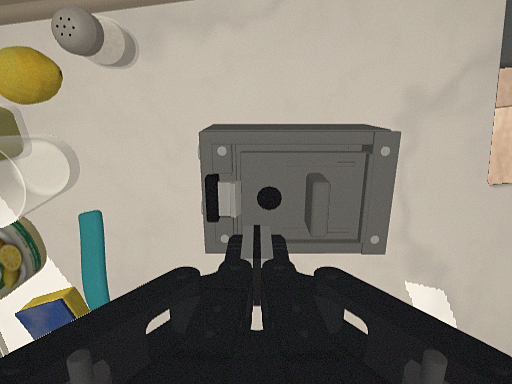

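View pics/s_chk.png

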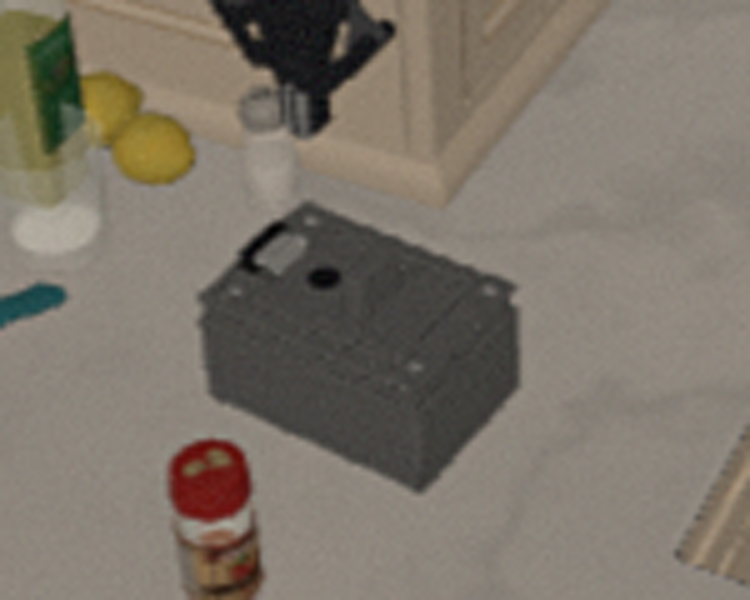

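Run:
```python
from h import *
d=np.load("w_chk.npz");im={k:d[k] for k in d}
c=cv2.resize(im["color"][115:265,190:410,::-1],None,fx=3.6,fy=3.6,interpolation=cv2.INTER_CUBIC)
def draw(P,col):
    for u in proj(im,np.array([u2w(*p) for p in P])):
        cv2.circle(c,tuple(int(a) for a in ((u-[190,115])*3.6+1).round()),3,col,1)
for dz,col in((0,(0,0,255)),):
    draw([(30,0,ZR+10),(55,-40,ZR+10),(55,40,ZR+10),(-8,-23,ZR+42),(-8,23,ZR+42),(-55,-40,ZR+18),(-50,-40,ZR+18)],col)
# if end 12mm too high (th=6.1deg)
C=R.from_euler('y',-6.1,degrees=True).as_matrix()
P=[(30,0,10),(55,-40,10),(55,40,10),(-8,-23,42),(-8,23,42)]
draw([np.array([-57,0,ZR+7])+C@(np.array(p)-[-57,0,7]) for p in P],(0,255,0))
# nose rest
draw([(52,-15,ZR+12),(52,15,ZR+12)],(255,255,0))
cv2.imwrite("pics/chk2.png",c)
```

```text
(no output)
```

View pics/chk2.png

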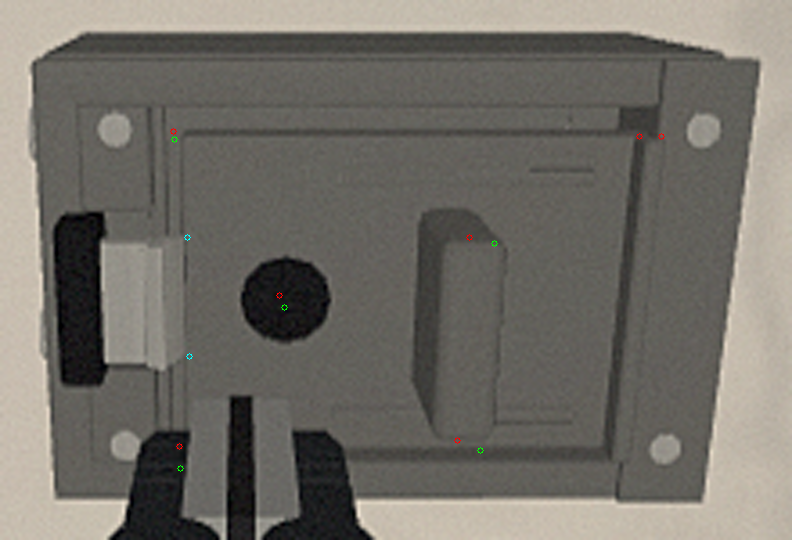

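Run:
```python
from h import *
d=np.load("w_chk.npz");im={k:d[k] for k in d}
def inv(uv,z): return (RU.T@(back(im,np.array(uv)/3.6+[190,115]-.28,z/1000)-U0)*1000)[:2].round(1)
g=cv2.cvtColor(im["color"],cv2.COLOR_RGB2GRAY)
_,lab,st,ce=cv2.connectedComponentsWithStats((g[180:218,245:290]<40).astype(np.uint8))
i=1+np.argmax(st[1:,4]);m=ce[i]+[245,180];print("mark px",m,st[i])
print("mark",(RU.T@(back(im,m,(ZR+10)/1000)-U0)*1000).round(2))
for n,uv,z in [("panel+x top",(184,137),ZR+10),("panel+x",(184,300),ZR+10),("bar top L -y",(445,240),ZR+42),("bar top L +y",(436,438),ZR+42),("bar R +y",(495,435),ZR+42),("bar R -y",(505,243),ZR+42),
 ("ledge",(663,62),ZR+11),("ledge",(620,498),ZR+11),("box tl",(34,62),ZR+11),("box tr",(760,62),ZR+11),("box br",(703,501),ZR+11),("hous br",(103,385),ZR+21),("hous bl",(62,384),ZR+21),("hous tl",(56,214),ZR+21),
 ("nose r top",(187,240),ZR+12),("endwall",(167,108),ZR+3),("endwall in",(181,450),ZR+3)]: print(n,inv(uv,z))
c=cv2.resize(im["color"][120:260,195:410,::-1],None,fx=3.6,fy=3.6,interpolation=cv2.INTER_CUBIC)
c=np.clip((c.astype(float)-30)*2.8,0,255).astype(np.uint8);cv2.imwrite("pics/chk3.png",c)
```

```text
mark px [268.84222738 197.78422274] [ 12   7  25  23 431]
mark [28.67  1.03 86.2 ]
panel+x top [ 52.5 -38.5]
panel+x [53.1  1.3]
bar top L -y [ -3.  -22.4]
bar top L +y [-3.4 22.6]
bar R +y [-16.3  21.9]
bar R -y [-15.5 -21.7]
ledge [-56.4 -55.8]
ledge [-57.5  54.2]
box tl [ 86.2 -55.9]
box tr [-78.4 -55.8]
box br [-78.8  55.1]
hous br [72.  18.8]
hous bl [81.7 18.6]
hous tl [ 81.2 -22.9]
nose r top [ 52.1 -14.3]
endwall [ 56.8 -44.3]
endwall in [54.9 44.6]
```

View pics/chk3.png

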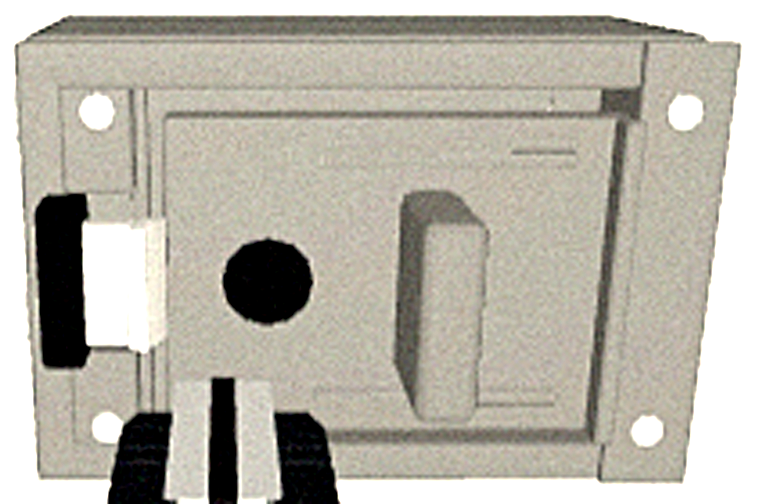

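Run:
```python
from h import *
q=Q(down(83.47))
bot.goto(u2w(-34,0,140),q)
bot.movel(u2w(-34,0,ZR+24),rot=q,max_speed=.1,max_force=4)
s=bot.sense();print(s["time"],s["ft_force"],RU.T@(s["position"]-U0)*1000)
for x in (-29,-27.5,-26.5,-25.8):
    r=bot.movel(u2w(x,0,ZR+24),max_speed=.01,max_force=3)
    s=bot.sense();print(x,r,s["time"],s["ft_force"].round(2),(RU.T@(s["position"]-U0)*1000).round(2))
    if r: break
bot.movel(u2w(-32,0,ZR+24),max_speed=.03)
bot.movel(u2w(-32,0,140),max_speed=.12)
T,_=tilted(PSI,0,1)
bot.goto(u2w(40,-10,190),Q(T))
im=get_image("wrist");save(im,"w_chk4");np.savez("w_chk4.npz",**im);print(bot.sense()["time"])
g=cv2.cvtColor(im["color"],cv2.COLOR_RGB2GRAY)
_,lab,st,ce=cv2.connectedComponentsWithStats((g[180:218,245:290]<40).astype(np.uint8))
i=1+np.argmax(st[1:,4]);m=ce[i]+[245,180];print("mark px",m,st[i])
print("mark",(RU.T@(back(im,m,(ZR+10)/1000)-U0)*1000).round(2))
c=cv2.resize(im["color"][120:260,195:410,::-1],None,fx=3.6,fy=3.6,interpolation=cv2.INTER_CUBIC)
c=np.clip((c.astype(float)-30)*2,0,255).astype(np.uint8);cv2.imwrite("pics/chk4.png",c)
```

```text
36.925 [-0.01872931  0.4884217   0.84838304] [-3.38044840e+01  3.80522726e-02  1.00414870e+02]
-29 False 37.575 [-0.09 -0.3   0.12] [-2.9030e+01  1.0000e-02  1.0017e+02]
-27.5 False 37.875 [ 0.13 -0.08  1.24] [-27.46   0.   100.18]
-26.5 False 38.125 [-0.52 -0.3   0.08] [-26.51  -0.   100.19]
-25.8 False 38.375 [-1.04  0.35 -0.15] [-2.5890e+01 -2.0000e-02  1.0017e+02]
40.7083
mark px [267.5162037  197.69907407] [ 11   7  24  23 432]
mark [29.74  0.99 86.2 ]
```

View pics/chk4.png

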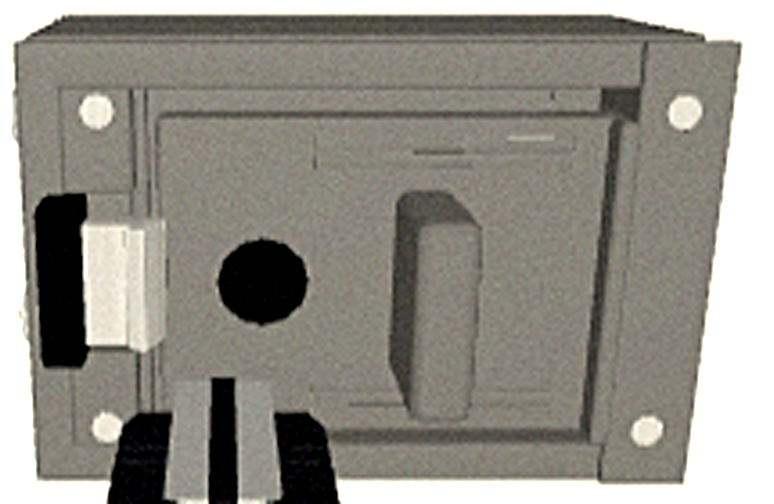

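Run:
```python
from h import *
q=Q(down(83.47))
bot.goto(u2w(30,0,125),q)
bot.movel(u2w(30,0,90),rot=q,max_speed=.08,max_force=5)
r=bot.movel(u2w(30,0,83),max_speed=.012,max_force=6)
s=bot.sense();print(r,s["time"],s["ft_force"],(RU.T@(s["position"]-U0)*1000).round(2))
bot.movel(u2w(30,0,130),max_speed=.12)
bot.goto([.45,.1,.3],q)
im=get_image("side");save(im,"s_end");im=get_image("scene");save(im,"sc_end")
c=cv2.resize(im["color"][120:300,110:350,::-1],None,fx=3.3,fy=3.3,interpolation=cv2.INTER_CUBIC);cv2.imwrite("pics/sc_end.png",c)
for t,z in [("spice_mid",.053),("shaker_mid",.045),("mug_mid",.026)]:
    r=trace(im,t)
    if r: print(t,np.round(back(im,r[0]["centre"],z),3))
print(bot.sense()["time"])
```

```text
True 43.1417 [-0.78754069 -0.01891854  5.53577055] [3.020e+01 8.000e-02 8.612e+01]
spice_mid [0.574 0.39  0.053]
shaker_mid [0.738 0.047 0.045]
mug_mid [ 0.533 -0.411  0.026]
44.9083
```

View pics/sc_end.png

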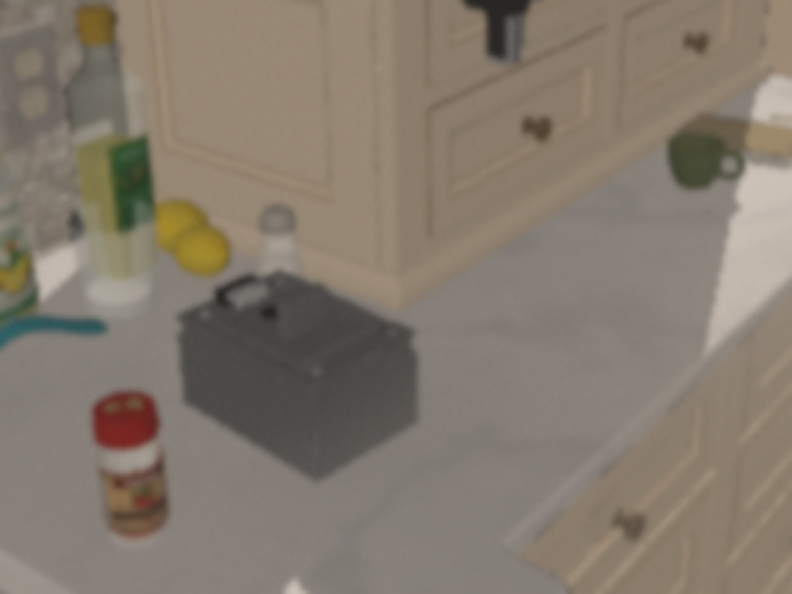

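The cover lies flush in the unit. The jar (crop pixel 130,460), shaker (278,240) and mug (700,160) stand at the same pixels as in the first picture.

```bash
python3 -c "
from h import *
bot.finish_job();print(bot.sense()['time'])"
```

```text
the job is handed in; nothing more can be done
the job is handed in; nothing more can be done
```

The cover is back on the filter unit, flush and under the catch, and I handed the job in at about 45 s of the 64 s allowed.

**What I did**
- I felt for the seat rims first and found them about 76 mm above the worktop, 1 mm over nominal.
- I gripped the cover by its bar, held it at a 22° tilt and hooked the tongue under the ledge. It stopped with about 3 N of contact.
- I swung it down to about 6° until it rested on the catch's ramp, let go, and pressed the thumb mark with shut fingers. I then nudged the cover about 1 mm towards the catch to centre it and gave one more gentle press.

**What the last checks showed**
- **Flush:** The cover's top at the thumb mark is at 86.1 mm, which is rim height plus 10 mm, and it felt rigid at 6 N.
- **Catch:** In the last wrist picture the nose is at rest and overlaps the cover's edge.
- **Position:** By eye the thumb mark measures within about 1 mm of home.
- **Surroundings:** The jar, shaker and mug are at the same pixels in the scene picture as at the start.

**What did not go as expected**
- I never felt the catch snap. When I came down on the thumb mark the cover was already home, so it had passed the ramp when I let go or just before, sitting about 1.5 mm towards the ledge.
- The first press read 18 N before I stopped, because the 10 N limit restarted with each small step. That is well under the 35 N that would count as damage.
- The trained network's mug position differed by about 30 mm between the two looks. The pictures show the mug did not move, so I put this down to the network.

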